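# Reset the ratchet work rest and set it at its second notch

## Robot

A 6-joint arm with a two-finger parallel gripper is mounted at the origin on the work surface. World frame = base frame: x ahead of the robot, y to its left, z up, the work surface at z = 0. Lengths are in m, angles in degrees, forces in N, time in s.
With the tool pointing down it reaches from about 0.3 to 0.75 m from the base axis. Payload 8.5 kg.
Tool frame: the origin (TCP) lies on the centre line of the jaws, within the pads' length; the fingertips stand 14 mm ahead of it and the grasp point (between the pads) lies 5 mm behind it; z points along the fingers, x is the direction in which the jaws open and shut, and the axes are right-handed (so a half turn about z gives the same grasp; the last joint's range is limited). The gripper opens to 85 mm and grips with 20 to 120 N. Pads are 22 mm wide; open, the fingers measure 114 mm over their backs; the gripper's body (76 mm by 85 mm) begins 54 mm behind the grasp point. The pads swing forward as they close: fully open they stand 13 mm farther back than shut.
Start: joints at [-83.898, 21.807, 74.336, -0, 83.858, -12.336], TCP at [0.174, -0.522, 0.245] pointing down, gripper open.
Joint ranges: [-178.18, 178.18], [-50.72, 133.34], [12.68, 142.11], [-81.47, 261.47], [9.98, 163.14], [-165.26, 165.26]. Speed limits (degrees/s): [136.94, 136.94, 180, 180, 180, 180].

## Interface

Orientations are given as a 3x3 rotation matrix whose columns are the frame's x, y, z axes.
In Python, from rig import * gives the robot as it stands.
- The arm moves only by the shell command python3 -m crank 'ROWS' [FORCE]. ROWS is JSON, one flat list of numbers, 7 for each row, row after row: the turn, a rotation vector about the world's x, y, z in rad, then the shift along the world's x, y, z in m, then the opening in per cent of the stroke, from 0 (shut) to 100 (fully open). A call has 1 to 20 rows; each row shifts and turns the commanded pose from where the row before left it; what a row does not reach is not made up. A row lasts 1/10 s, in which the tool goes at most 50 mm and 8.59 degrees, less where a joint would pass 70% of its speed; a pose out of reach is approached as far as the arm can. A call is refused whole if a number of a shift passes 0.05 or a number of a turn 0.15, either way. A call with a gripper value outside its range is refused whole. The fingers move at their own pace and stop on an object; FORCE is the grip in N (left out, the last holds). Time passes only in rows, so rows that do not move let the fingers close. It gives the time, the measured TCP pose, the force and the opening at its end, in the units of the state.
- observe(): the state, without advancing time (a new reading comes with each control period).
- get_image(name): name is "side" or "top" or "wrist"; returns a dict with "frame" (480x640x3 uint8, red, green, blue), "fov_y" (degrees; the focal length in pixels is half the picture's height over the tangent of half this angle, whatever the lens; pixels are square), "cx", "cy" (the principal point, pixels), "world_to_cam" (4x4, takes a point from world to camera coordinates). Camera axes: x right, y up, looking along -z (the intrinsics and any distortion apply to the point x, -y, -z); pixel columns grow to the right and rows downward; lengths in m; the calibration is good to about 2 mm. The wrist camera is an equidistant fisheye: a pixel r from the principal point sees the ray r / f radians off the axis. A picture is of the moment at which its call begins. There is no depth.
- close_job(): hands the job in, once; it reports no verdict.
The state is a dict: "time_s": time; "q": joint angles; "qvel": joint speeds; "joint_efforts": joint torques, N m; "position": TCP position; "tool_rot": TCP orientation; "ft_force": force on the tool from outside, world axes, zero at the start; "wrist_torque": the same for the moment, N m; "grip_width": finger opening in m.
Only numpy, scipy, OpenCV 4.12 (cv2) and the standard library are available. Lean on these libraries where they do the work, as an engineer would, in place of code of your own. Each camera call takes 0.05 s, during which the arm holds its last target. There are 200 camera calls.

## Task

The tilting work rest on the bench stands too steep and its ratchet only clicks upwards. Lift its board by the pull bar past the top notch until the pawl has tripped over, going gently against the rubber end buffer, lower the board all the way onto its rest strip so that the pawl resets, then raise it again and leave it resting in the second notch from the bottom, let go of. Keep hold of the board on the way so that it does not fall or bang, and leave the other things on the bench alone.

Things in the scene. Friction and masses are not known exactly. Their poses are not given: they have to be found in the camera images.
- stand: Fixed plywood base (310 x 270 x 18 mm) of the tilting work rest. Origin on the table, 170 mm from the base's +x edge, 140 mm from its -x edge, midway of its 270 mm. Its x axis runs along the hinge, y from the hinge towards the pull bar, z up. On its +x side stands an open steel quadrant (outer radius 150 mm about the hinge) with ratchet teeth, a ledge, and a trip block at the top.
- teeth (a point): Middle of the five ratchet teeth on the quadrant's rim. A sprung pawl on the board's side has a cross pin that is dragged up over them, under the ledge, and clicks in behind each; from there the board cannot go down. Teeth and flap resist lifting with 3 N or less at the pull bar (short peaks up to 7 N).
- quadrant_top (a point): Upper end of the rim. A trip block is clamped near here, in a place that differs each time and is not measured: it has a one-way spring flap and a rubber end buffer. Above the top notch the pin pushes out through the flap, at a board angle anywhere from 1.06 to 1.28 rad; then the board may be lowered. It is tripped before the buffer is met.
- ledge (a point): Middle of the arc-shaped ledge over the teeth. Once tripped, the pin rides down on the outside of this ledge as the board is lowered, and drops back to the teeth only when the board is within 0.06 rad of flat. Raised before that, it stays tripped and catches no notch.
- rest_strip (a point): Centre of the top of the springy rubber strip, 180 mm from the hinge, on which the board lies when flat. It yields about 1 mm per 2 N pressed down at the pull bar. The board must never press on this strip or on the end buffer with more than 30 N (about 18 N at the bar on the strip).
- hinge_mid (a point): Middle of the hinge line, 60 mm above the table, 110 mm from the stand's origin towards the stand's -y; the hinge line runs along the stand's x.
- pull_bar (a point): Centre of the pull bar: round steel, 12 mm thick, 124 mm long, parallel to the hinge, 250 mm from the hinge line, level with it at board angle 0; 100 mm free between its two arms, 45 mm from bar axis to board edge: fingers opened to 30-40 mm can pinch it from above, and it can turn between them. A squeeze of some 30 N keeps it from slipping.
- board (a joint): Angle of the hinged pine board (240 x 190 x 18 mm, 0.5 to 0.75 kg, weighs 2 to 4 N at the pull bar): 0 flat, grows as the bar rises. Notches hold it at 0.17 (lowest), 0.30 (second), 0.43, 0.56 and 0.69 (top). Starts in the third. The rubber buffer is met 0.01 to 0.05 rad after tripping; it yields 1 mm per 1.7 N at the bar, and more than 14 N of it at the bar is too much.
- glue: White glue bottle, 60 mm wide, 170 mm tall; origin under its centre. Bystander.
- mug: Blue mug, 80 mm wide, 95 mm tall; origin under its centre. Bystander.
- mallet: Hammer with a wooden handle, lying down. Bystander.
- offcut: Pine offcut, 110 x 48 x 19 mm, lying in front of the pull bar; origin under its centre. Bystander.
- sanding_block: Cork sanding block, 100 x 60 x 35 mm, behind the hinge; origin under its centre. Bystander.
- driver: Screwdriver with a black handle, lying beyond the offcut. Bystander.
- spring_clamp: Spring clamp with green grips, 130 mm long, 24 mm tall, lying down; origin under its centre. Bystander.

How it is judged:
By the outcome, as a careful person would: the job done as asked, in the order asked, and still so for the second after the job is handed in, with the robot touching nothing.
It also fails if it takes over 72 s, if anything falls off the work surface, if the arm or the gripper's body presses on something with over 40 N, if the wrist force passes 120 N, or if a joint passes its speed limit or range.

## Working session

There is one attempt and no reset: what is moved stays moved. The work goes in short steps, Python scripts to look and compute and a shell command to move; the robot and the scene stay as the last step left them, time stands still between calls to the robot, and variables do not carry over. Pictures are saved under pics/ and viewed, about 8 in all and at most 12, crops included, and the job is handed in when it is done.

```bash
mkdir -p pics; ls; python3 - <<'E'
from rig import *
import cv2,json,pickle
s=observe();print({k:(v if not hasattr(v,'tolist') else v.tolist()) for k,v in s.items()})
d={}
for n in("top","side"):
    i=get_image(n);d[n]=i;cv2.imwrite(f"pics/{n}0.png",i["frame"][:,:,::-1]);print(n,i["fov_y"],i["cx"],i["cy"],i["world_to_cam"])
pickle.dump(d,open("cams.pkl","wb"))
E
```

```text
pics
{'time_s': 0.0, 'q': [-83.90032406677437, 21.83888493343776, 74.38734103263307, -0.00034039835572704315, 83.85681486121487, -12.336610270407592], 'qvel': [0.12581869226625267, 0.06432041681719901, 0.06037857683707641, -0.016956000185212285, -0.02971109792412799, 0.05643724238483304], 'joint_efforts': [0.0002770401806628797, -44.8463773727417, -23.127334713935852, -0.00026256658202328254, 0.0047646265011280775, 2.3599059773005138e-05], 'position': [0.1738948925160399, -0.5214816720090962, 0.24471626073671238], 'tool_rot': [[0.31625040372987484, -0.9486757383741993, -0.0001598776368372391], [-0.9486746933910108, -0.31625029813821387, 0.001440502329854712], [-0.001417130961720081, -0.0003038875752837239, -0.9999989496955378]], 'ft_force': [-0.08693449268686698, 0.5349277798199263, 0.47532508680601426], 'wrist_torque': [-0.04239856706228834, 0.014079932445960699, 0.006024966554781296], 'grip_width': 0.0855100646470844}
top 54.70530475928076 320.51842356601253 242.6932271931056 [[ 0.02484617 -0.99937212  0.02525934 -0.03427082]
 [ 0.98143806  0.02919108  0.18954476 -0.62962392]
 [-0.1901631   0.02008102  0.98154712 -1.22969253]
 [ 0.          0.          0.          1.        ]]
side 54.38492789443039 320.0957209731771 240.00843082267804 [[-0.69003981 -0.72370882 -0.0095184   0.42889746]
 [ 0.55320435 -0.53585656  0.63782654 -0.42001532]
 [-0.46670119  0.43486008  0.77012123 -0.89787508]
 [ 0.          0.          0.          1.        ]]
```

View pics/top0.png

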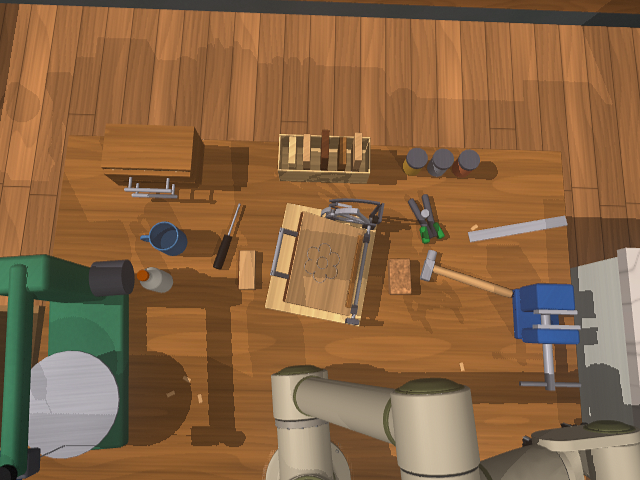

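View pics/side0.png

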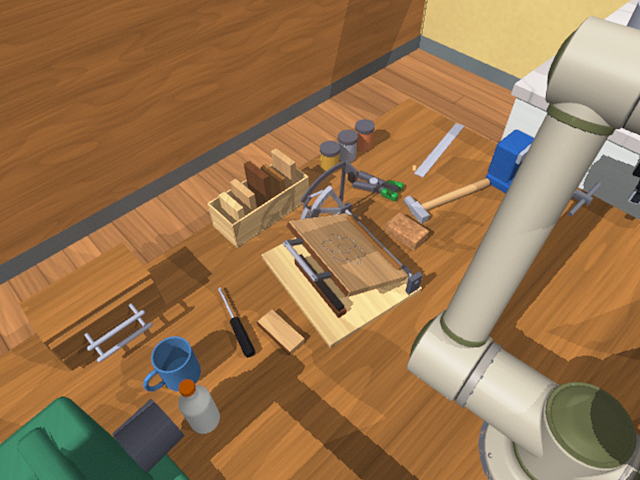

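Top view: the stand is at about (325,262), with the bar on the left at about (285,253), the hinge on the right and the quadrant at the upper right (355,210). I'll enlarge both views for the measurements.

```bash
python3 - <<'E'
import cv2,numpy as np
a=cv2.imread("pics/top0.png")[190:335,255:400];b=cv2.imread("pics/side0.png")[150:350,240:440]
a=cv2.resize(a,(580,580),interpolation=cv2.INTER_CUBIC);cv2.imwrite("pics/topc.png",a)
cv2.imwrite("pics/sidec.png",cv2.resize(b,(600,600),interpolation=cv2.INTER_CUBIC))
E
```

```text
(no output)
```

View pics/topc.png

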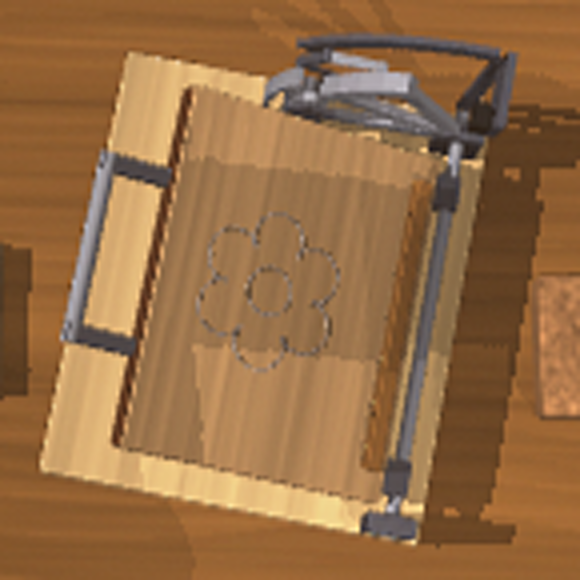

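View pics/sidec.png

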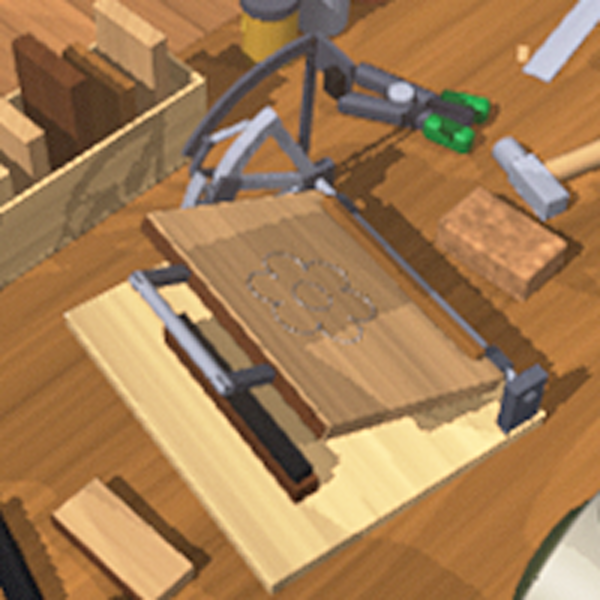

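Readings, full-image pixels. Top: base corners (287,203), (265,308), (358.8,325.8); bar ends (281.8,228.3), (272.3,274.5). Side: base corners (262.3,255.3), (331.7,342.7), (421.7,287.7); bar ends (285.7,242.7), (314,279). I'll fit the stand pose jointly.

```bash
cat > h.py <<'E'
import numpy as np,pickle
def proj(i,P):
    P=np.atleast_2d(P);W=np.array(i["world_to_cam"]);c=P@W[:3,:3].T+W[:3,3]
    f=240/np.tan(np.radians(i["fov_y"]/2))
    return np.c_[i["cx"]+f*c[:,0]/-c[:,2],i["cy"]-f*c[:,1]/-c[:,2]]
def st(p,L):
    c,s=np.cos(p[2]),np.sin(p[2]);L=np.atleast_2d(L)
    return np.c_[p[0]+c*L[:,0]-s*L[:,1],p[1]+s*L[:,0]+c*L[:,1],L[:,2]]
def bar(a,x):return [x,-.11+.25*np.cos(a),.06+.25*np.sin(a)]
E
python3 - <<'E'
from h import *
from scipy.optimize import least_squares
d=pickle.load(open("cams.pkl","rb"))
top=np.array([[287,203],[265,308],[358.8,325.8],[281.8,228.3],[272.3,274.5]])
sid=np.array([[262.3,255.3],[331.7,342.7],[421.7,287.7],[285.7,242.7],[314,279]])
def L(p):
    return np.array([[.17,.135,.018],[-.14,.135,.018],[-.14,-.135,.018],bar(p[4],p[3]+.062),bar(p[4],p[3]-.062)])
def r(p):
    W=st(p,L(p));return np.r_[(proj(d["top"],W)-top).ravel(),(proj(d["side"],W)-sid).ravel()]
s=least_squares(r,[.5,.0,-.2,0,.43]);p=s.x
print(p.round(4),s.fun.reshape(2,5,2).round(1).tolist())
print("bar",st(p,bar(.43,p[3])).round(4),"hinge",st(p,[p[3],-.11,.06]).round(4))
print("stand x axis",np.cos(p[2]),np.sin(p[2]))
E
```

```text
[ 0.5641 -0.0232 -0.1636  0.0027  0.4112] [[[0.2, -0.1], [-0.2, 0.2], [1.2, 0.8], [0.7, -0.5], [0.2, 0.3]], [[-1.0, -1.4], [-1.0, 1.9], [0.3, -0.8], [-1.5, -0.5], [1.2, 0.9]]]
bar [[0.5858 0.092  0.1642]] hinge [[ 0.5488 -0.1322  0.06  ]]
stand x axis 0.9866444460315661 -0.1628887261754599
```

```bash
python3 -m crank '[0,0,-0.0255,0.0217,0.0323,0.005,100, 0,0,-0.0255,0.0217,0.0323,0.005,45, 0,0,-0.0255,0.0217,0.0323,0.003,45, 0,0,-0.0255,0.0217,0.0323,0.003,45, 0,0,-0.0255,0.0217,0.0323,0.003,45, 0,0,-0.0255,0.0217,0.0323,0.003,45, 0,0,-0.0255,0.0217,0.0323,0.003,45, 0,0,-0.0255,0.0217,0.0323,0.003,45, 0,0,-0.0255,0.0217,0.0323,0.003,45, 0,0,-0.0255,0.0217,0.0323,0.003,45, 0,0,-0.0255,0.0217,0.0323,0.003,45, 0,0,-0.0255,0.0217,0.0323,0.003,45, 0,0,-0.0255,0.0217,0.0323,0.003,45, 0,0,-0.0255,0.0217,0.0323,0,45, 0,0,-0.0255,0.0217,0.0323,0,45, 0,0,-0.0255,0.0217,0.0323,0,45, 0,0,-0.0255,0.0217,0.0323,0,45, 0,0,-0.0255,0.0217,0.0323,0,45, 0,0,-0.0255,0.0217,0.0323,0,45, 0,0,0,0,0,0,45]' 35
python3 -m crank '[0,0,0,0,0,0,45, 0,0,0,0,0,0,45]'
python3 - <<'E'
from rig import *
import cv2,pickle
s=observe();print(s["position"],s["tool_rot"],s["q"],s["grip_width"],s["ft_force"])
i=get_image("wrist");cv2.imwrite("pics/w1.png",i["frame"][:,:,::-1]);pickle.dump(i,open("w1.pkl","wb"))
E
```

```text
time_s: 2.1
position: [0.5874, 0.0953, 0.287]
tool_rot: [[-0.159, -0.987, -0.001], [-0.987, 0.159, 0.001], [-0.001, 0.001, -1.0]]
ft_force: [-0.3, -1.1, -0.1]
grip_width: 0.0383
time_s: 2.3
position: [0.5858, 0.0913, 0.2882]
tool_rot: [[-0.162, -0.987, -0.001], [-0.987, 0.162, -0.0], [0.0, 0.001, -1.0]]
ft_force: [-1.3, -0.1, -0.1]
grip_width: 0.0382
[0.58583563 0.09126009 0.28822155] [[-1.62452222e-01 -9.86716230e-01 -5.97401349e-04]
 [-9.86716370e-01  1.62452359e-01 -1.88442599e-04]
 [ 2.82988629e-04  5.58852772e-04 -9.99999804e-01]] [-2.57103657e+00  2.48681515e+01  6.23216813e+01 -1.23367159e-02
  9.28438770e+01  9.67776206e+01] 0.03817763312699665 [-1.29512813 -0.10314576 -0.11199366]
```

View pics/w1.png

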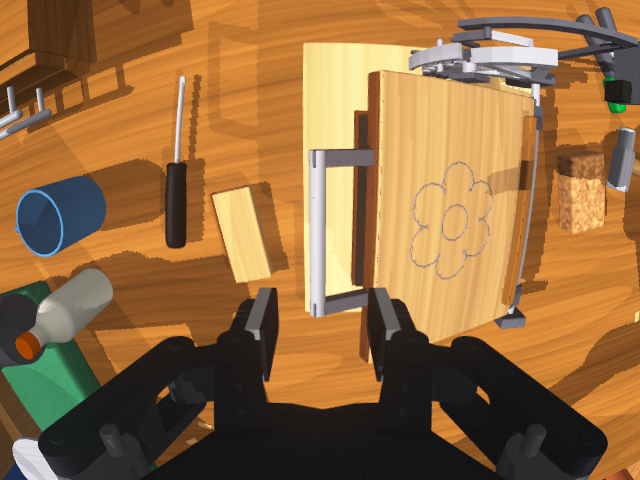

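The wrist view shows the bar upright between its arms, running from (317,152) to (318,313), roughly centred between the jaws. I'll compare it with the fitted position.

```bash
cat >> h.py <<'E'
def fish(i,P):
    P=np.atleast_2d(P);W=np.array(i["world_to_cam"]);c=P@W[:3,:3].T+W[:3,3]
    f=240/np.tan(np.radians(i["fov_y"]/2));v=np.c_[c[:,0],-c[:,1]];n=np.linalg.norm(v,axis=1)
    th=np.arctan2(n,-c[:,2]);return np.array([i["cx"],i["cy"]])+f*(th/n)[:,None]*v
E
python3 - <<'E'
from h import *
from scipy.optimize import least_squares
i=pickle.load(open("w1.pkl","rb"));p=[.5641,-.0232,-.1636];x=.0027
print(fish(i,st(p,[bar(.43,x+.062),bar(.43,x-.062),[.17,.135,.018]])))
m=np.array([[317.5,151],[318,314],[305,44]])
f=lambda q:(fish(i,st(q,[bar(.43,x+.062),bar(.43,x-.062),[.17,.135,.018]]))-m).ravel()
s=least_squares(f,p);print(s.x,s.fun,st(s.x,[bar(.43,x),[x,-.11,.06]]))
E
```

```text
[[321.98294489 144.69748683]
 [322.01302343 310.96923791]
 [305.10986312  41.25373233]]
[ 0.55977653 -0.01950528 -0.17437851] [ 1.15646552 -0.98954418 -0.63113088  1.05018782 -0.9451855   0.30547778] [[ 0.58277652  0.0954897   0.1642177 ]
 [ 0.54335101 -0.12830552  0.06      ]]
```

```bash
python3 -m crank '[0,0,-0.006,-0.002,0.004,-0.02,45, 0,0,0,0,0,-0.02,45, 0,0,0,0,0,-0.02,45, 0,0,0,0,0,-0.02,45, 0,0,0,0,0,-0.02,45, 0,0,0,0,0,-0.015,45, 0,0,0,0,0,-0.01,45, 0,0,0,0,0,-0.005,45, 0,0,0,0,0,0,45]'
python3 -m crank '[0,0,0,0,0,0,0, 0,0,0,0,0,0,0, 0,0,0,0,0,0,0, 0,0,0,0,0,0,0, 0,0,0,0,0,0,0]' 35
python3 - <<'E'
from rig import *
import cv2,pickle
s=observe();print(s["position"],s["grip_width"],s["ft_force"],s["wrist_torque"])
i=get_image("wrist");j=get_image("side");cv2.imwrite("pics/w2.png",cv2.hconcat([i["frame"][60:420,120:520,::-1],j["frame"][100:460,150:550,::-1]]))
E
```

```text
time_s: 3.25
position: [0.5842, 0.0956, 0.1583]
tool_rot: [[-0.168, -0.986, -0.0], [-0.986, 0.168, -0.0], [0.0, 0.0, -1.0]]
ft_force: [1.4, 0.4, -0.5]
grip_width: 0.0386
time_s: 3.75
position: [0.5845, 0.0956, 0.1587]
tool_rot: [[-0.168, -0.986, 0.001], [-0.986, 0.168, -0.001], [0.001, -0.001, -1.0]]
ft_force: [0.1, -3.9, 1.2]
grip_width: 0.011
[0.58445615 0.09558967 0.1586881 ] 0.010951348480349963 [ 0.05858455 -3.85551139  1.21949154] [-0.67695402 -0.00555979  0.05930238]
```

View pics/w2.png

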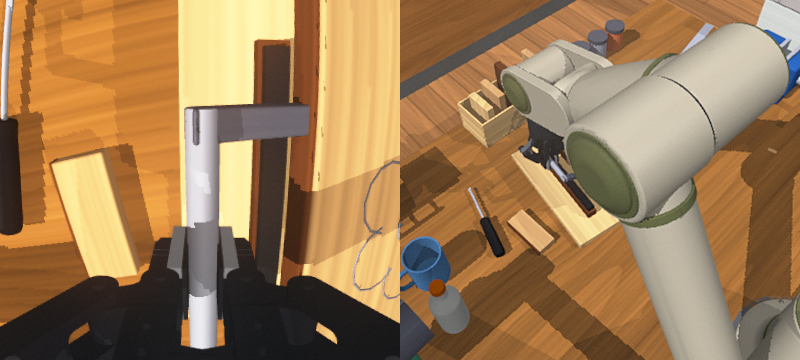

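The bar is pinched mid-length: width 11 mm, jaws square to the bar and clear of the arms. Next is the arc table and a force/angle checker.

```bash
cat > chk.py <<'E'
from rig import *
import numpy as np,sys
u=np.array([np.sin(.17),np.cos(.17),0]);H=np.array([.5845,.0956,.1587])-.25*(np.cos(.43)*u+np.sin(.43)*np.array([0,0,1]))
s=observe();p=np.array(s["position"])-H;h,z=p@u,p[2];a=np.arctan2(z,h);F=np.array(s["ft_force"]);fh=F@u
print("t %.2f ang %.4f r %.4f  Ftan(up) %.2f Frad %.2f Fside %.2f w %.4f tq %s"%(s["time_s"],a,np.hypot(h,z),-np.sin(a)*fh+np.cos(a)*F[2],np.cos(a)*fh+np.sin(a)*F[2],F@[u[1],-u[0],0],s["grip_width"],np.round(s["wrist_torque"],2)))
E
python3 chk.py; python3 - <<'E'
import numpy as np
for d,lo,hi in((.03,.43,1.04),(.01,1.03,1.32)):
  for a in np.arange(lo,hi,d):
    dh=.25*(np.cos(a+d)-np.cos(a));print("%.2f: %.4f,%.4f,%.4f"%(a+d,dh*np.sin(.17),dh*np.cos(.17),.25*(np.sin(a+d)-np.sin(a))))
E
```

```text
t 3.85 ang 0.4295 r 0.2500  Ftan(up) 3.25 Frad -4.14 Fside 0.71 w 0.0106 tq [-0.68 -0.09 -0.  ]
0.46: -0.0005,-0.0032,0.0068
0.49: -0.0006,-0.0034,0.0067
0.52: -0.0006,-0.0036,0.0066
0.55: -0.0006,-0.0038,0.0065
0.58: -0.0007,-0.0040,0.0063
0.61: -0.0007,-0.0041,0.0062
0.64: -0.0007,-0.0043,0.0061
0.67: -0.0008,-0.0045,0.0059
0.70: -0.0008,-0.0047,0.0058
0.73: -0.0008,-0.0048,0.0057
0.76: -0.0009,-0.0050,0.0055
0.79: -0.0009,-0.0052,0.0054
0.82: -0.0009,-0.0053,0.0052
0.85: -0.0009,-0.0055,0.0050
0.88: -0.0010,-0.0056,0.0049
0.91: -0.0010,-0.0058,0.0047
0.94: -0.0010,-0.0059,0.0045
0.97: -0.0010,-0.0060,0.0043
1.00: -0.0011,-0.0062,0.0041
1.03: -0.0011,-0.0063,0.0040
1.06: -0.0011,-0.0064,0.0038
1.04: -0.0004,-0.0021,0.0013
1.05: -0.0004,-0.0021,0.0013
1.06: -0.0004,-0.0021,0.0012
1.07: -0.0004,-0.0022,0.0012
1.08: -0.0004,-0.0022,0.0012
1.09: -0.0004,-0.0022,0.0012
1.10: -0.0004,-0.0022,0.0011
1.11: -0.0004,-0.0022,0.0011
1.12: -0.0004,-0.0022,0.0011
1.13: -0.0004,-0.0022,0.0011
1.14: -0.0004,-0.0022,0.0011
1.15: -0.0004,-0.0022,0.0010
1.16: -0.0004,-0.0023,0.0010
1.17: -0.0004,-0.0023,0.0010
1.18: -0.0004,-0.0023,0.0010
1.19: -0.0004,-0.0023,0.0009
1.20: -0.0004,-0.0023,0.0009
1.21: -0.0004,-0.0023,0.0009
1.22: -0.0004,-0.0023,0.0009
1.23: -0.0004,-0.0023,0.0008
1.24: -0.0004,-0.0023,0.0008
1.25: -0.0004,-0.0023,0.0008
1.26: -0.0004,-0.0023,0.0008
1.27: -0.0004,-0.0023,0.0008
1.28: -0.0004,-0.0024,0.0007
1.29: -0.0004,-0.0024,0.0007
1.30: -0.0004,-0.0024,0.0007
1.31: -0.0004,-0.0024,0.0007
1.32: -0.0004,-0.0024,0.0006
1.33: -0.0004,-0.0024,0.0006
```

```bash
python3 -m crank '[0,0,0,-0.0005,-0.0032,0.0068,0, 0,0,0,-0.0006,-0.0034,0.0067,0, 0,0,0,-0.0006,-0.0036,0.0066,0, 0,0,0,-0.0006,-0.0038,0.0065,0, 0,0,0,0,0,0,0]'; python3 chk.py
python3 -m crank '[0,0,0,-0.0007,-0.0040,0.0063,0, 0,0,0,-0.0007,-0.0041,0.0062,0, 0,0,0,-0.0007,-0.0043,0.0061,0, 0,0,0,-0.0008,-0.0045,0.0059,0, 0,0,0,0,0,0,0]'; python3 chk.py
```

```text
time_s: 4.35
position: [0.5821, 0.0822, 0.185]
tool_rot: [[-0.168, -0.986, 0.0], [-0.986, 0.168, 0.001], [-0.001, -0.0, -1.0]]
ft_force: [2.6, -0.9, -2.3]
grip_width: 0.0105
t 4.35 ang 0.5485 r 0.2504  Ftan(up) -1.69 Frad -1.59 Fside 2.71 w 0.0105 tq [ 0.16 -0.4  -0.03]
time_s: 4.85
position: [0.5795, 0.0662, 0.2096]
tool_rot: [[-0.167, -0.986, 0.001], [-0.986, 0.167, 0.003], [-0.003, -0.001, -1.0]]
ft_force: [3.4, 4.7, -1.2]
grip_width: 0.011
t 4.85 ang 0.6659 r 0.2510  Ftan(up) -4.14 Frad 3.37 Fside 2.53 w 0.0110 tq [ 0.7  -0.59 -0.1 ]
```

```bash
python3 -m crank '[0,0,0,-0.0008,-0.0045,0.0060,0, 0,0,0,-0.0008,-0.0046,0.0059,0, 0,0,0,-0.0009,-0.0048,0.0057,0, 0,0,0,-0.0009,-0.0050,0.0056,0, 0,0,0,0,0,0,0]'; python3 chk.py
python3 -m crank '[0,0,0,-0.0009,-0.0051,0.0054,0, 0,0,0,-0.0009,-0.0053,0.0053,0, 0,0,0,-0.0010,-0.0055,0.0051,0, 0,0,0,-0.0010,-0.0056,0.0050,0, 0,0,0,0,0,0,0]'; python3 chk.py
```

```text
time_s: 5.35
position: [0.5762, 0.0463, 0.2334]
tool_rot: [[-0.168, -0.986, 0.002], [-0.986, 0.168, 0.001], [-0.001, -0.002, -1.0]]
ft_force: [5.0, 0.6, 0.7]
grip_width: 0.0109
t 5.35 ang 0.7901 r 0.2519  Ftan(up) -0.54 Frad 1.52 Fside 4.86 w 0.0109 tq [ 0.39 -0.69  0.02]
time_s: 5.85
position: [0.5725, 0.0246, 0.2538]
tool_rot: [[-0.168, -0.986, 0.002], [-0.986, 0.168, 0.001], [-0.001, -0.002, -1.0]]
ft_force: [6.5, -0.1, -2.4]
grip_width: 0.0105
t 5.85 ang 0.9089 r 0.2526  Ftan(up) -2.33 Frad -1.29 Fside 6.43 w 0.0105 tq [ 0.33 -1.01 -0.02]
```

```bash
python3 -m crank '[0,0,0,0.0002,-0.0058,0.0048,0, 0,0,0,0.0002,-0.0058,0.0046,0, 0,0,0,0.0002,-0.0059,0.0044,0, 0,0,0,0,0,0,0]'; python3 chk.py
python3 -m crank '[0,0,0,0,-0.0021,0.0014,0, 0,0,0,0,-0.0021,0.0014,0, 0,0,0,0,-0.0021,0.0013,0, 0,0,0,0,0,0,0]'; python3 chk.py
```

```text
time_s: 6.25
position: [0.57, 0.0075, 0.2669]
tool_rot: [[-0.168, -0.986, -0.007], [-0.986, 0.168, 0.002], [-0.0, 0.007, -1.0]]
ft_force: [-11.0, 3.6, 0.6]
grip_width: 0.0104
t 6.25 ang 0.9948 r 0.2533  Ftan(up) -1.11 Frad 1.39 Fside -11.47 w 0.0104 tq [0.73 1.54 0.05]
time_s: 6.65
position: [0.5692, 0.0021, 0.2706]
tool_rot: [[-0.167, -0.986, -0.01], [-0.986, 0.167, 0.003], [-0.001, 0.01, -1.0]]
ft_force: [-14.9, 5.6, 0.2]
grip_width: 0.0106
t 6.65 ang 1.0208 r 0.2535  Ftan(up) -2.44 Frad 1.68 Fside -15.68 w 0.0106 tq [1.14 2.18 0.09]
```

```bash
python3 -m crank '[0,0,0,-0.0014,-0.0021,0.0013,0, 0,0,0,-0.0014,-0.0021,0.0013,0, 0,0,0,0,0,0,0]'; python3 chk.py
python3 -m crank '[0,0,0,-0.0003,-0.0021,0.0013,0, 0,0,0,-0.0003,-0.0021,0.0013,0, 0,0,0,0,0,0,0]'; python3 chk.py
python3 -m crank '[0,0,0,-0.0003,-0.0021,0.0012,0, 0,0,0,0,0,0,0]'; python3 chk.py
```

```text
time_s: 6.95
position: [0.5682, -0.0028, 0.2738]
tool_rot: [[-0.167, -0.986, -0.004], [-0.986, 0.167, 0.001], [-0.001, 0.004, -1.0]]
ft_force: [-5.4, 3.7, -0.0]
grip_width: 0.0108
t 6.95 ang 1.0442 r 0.2537  Ftan(up) -2.41 Frad 1.37 Fside -5.95 w 0.0108 tq [0.79 0.89 0.06]
time_s: 7.25
position: [0.5675, -0.0069, 0.2764]
tool_rot: [[-0.167, -0.986, -0.004], [-0.986, 0.167, 0.002], [-0.001, 0.004, -1.0]]
ft_force: [-6.8, 3.8, 0.5]
grip_width: 0.0105
t 7.25 ang 1.0634 r 0.2539  Ftan(up) -2.08 Frad 1.68 Fside -7.38 w 0.0105 tq [0.72 0.99 0.06]
time_s: 7.45
position: [0.5672, -0.0088, 0.2775]
tool_rot: [[-0.167, -0.986, -0.004], [-0.986, 0.167, 0.002], [-0.001, 0.005, -1.0]]
ft_force: [-6.3, 5.1, -0.5]
grip_width: 0.0105
t 7.45 ang 1.0724 r 0.2539  Ftan(up) -3.73 Frad 1.49 Fside -7.09 w 0.0105 tq [0.9  1.01 0.09]
```

```bash
cat >> chk.py <<'E'
sys.exit(int(-np.sin(a)*fh+np.cos(a)*F[2]<-6.5))
E
python3 -m crank '[0,0,0,-0.0008,-0.0021,0.0012,0, 0,0,0,-0.0008,-0.0021,0.0012,0, 0,0,0,0,0,0,0]' >/dev/null; python3 chk.py &&
python3 -m crank '[0,0,0,-0.0004,-0.0022,0.0012,0, 0,0,0,-0.0004,-0.0022,0.0012,0, 0,0,0,0,0,0,0]' >/dev/null && python3 chk.py &&
python3 -m crank '[0,0,0,-0.0004,-0.0022,0.0012,0, 0,0,0,-0.0004,-0.0022,0.0012,0, 0,0,0,0,0,0,0]' >/dev/null && python3 chk.py &&
python3 -m crank '[0,0,0,-0.0004,-0.0022,0.0011,0, 0,0,0,-0.0004,-0.0022,0.0011,0, 0,0,0,0,0,0,0]' >/dev/null && python3 chk.py
```

```text
t 7.75 ang 1.0933 r 0.2540  Ftan(up) -3.78 Frad 2.04 Fside -4.85 w 0.0106 tq [0.92 0.62 0.1 ]
t 8.05 ang 1.1139 r 0.2542  Ftan(up) -2.48 Frad 2.17 Fside -3.55 w 0.0104 tq [0.82 0.58 0.04]
t 8.35 ang 1.1340 r 0.2545  Ftan(up) -3.19 Frad 1.95 Fside -4.87 w 0.0102 tq [0.79 0.64 0.06]
t 8.65 ang 1.1536 r 0.2545  Ftan(up) -2.45 Frad 1.18 Fside -4.19 w 0.0106 tq [0.79 0.53 0.09]
```

```bash

python3 -m crank '[0,0,0,-0.0005,-0.0022,0.0011,0, 0,0,0,-0.0005,-0.0022,0.0011,0]' >/dev/null && python3 chk.py &&
python3 -m crank '[0,0,0,-0.0004,-0.0022,0.0010,0]' >/dev/null && python3 chk.py &&
python3 -m crank '[0,0,0,-0.0004,-0.0022,0.0010,0]' >/dev/null && python3 chk.py &&
python3 -m crank '[0,0,0,-0.0004,-0.0023,0.0010,0]' >/dev/null && python3 chk.py &&
python3 -m crank '[0,0,0,-0.0004,-0.0023,0.0010,0]' >/dev/null && python3 chk.py &&
python3 -m crank '[0,0,0,-0.0004,-0.0023,0.0010,0]' >/dev/null && python3 chk.py &&
python3 -m crank '[0,0,0,-0.0004,-0.0023,0.0009,0]' >/dev/null && python3 chk.py &&
python3 -m crank '[0,0,0,-0.0004,-0.0023,0.0009,0]' >/dev/null && python3 chk.py
```

```text
t 8.85 ang 1.1727 r 0.2548  Ftan(up) -3.15 Frad -0.63 Fside -2.86 w 0.0103 tq [0.77 0.33 0.07]
t 8.95 ang 1.1830 r 0.2548  Ftan(up) -3.80 Frad -0.12 Fside -4.01 w 0.0104 tq [0.95 0.4  0.06]
t 9.05 ang 1.1927 r 0.2548  Ftan(up) -4.28 Frad 0.31 Fside -2.97 w 0.0105 tq [0.95 0.41 0.08]
t 9.15 ang 1.2027 r 0.2549  Ftan(up) -4.07 Frad 6.78 Fside -4.30 w 0.0104 tq [1.21 0.45 0.02]
t 9.25 ang 1.2131 r 0.2551  Ftan(up) -4.09 Frad -0.02 Fside -3.84 w 0.0108 tq [0.87 0.44 0.06]
t 9.35 ang 1.2230 r 0.2551  Ftan(up) -3.64 Frad -0.41 Fside -4.22 w 0.0106 tq [0.86 0.47 0.06]
t 9.45 ang 1.2327 r 0.2551  Ftan(up) -4.72 Frad -1.13 Fside -3.10 w 0.0105 tq [0.99 0.39 0.04]
t 9.55 ang 1.2430 r 0.2553  Ftan(up) -3.34 Frad 0.71 Fside -3.88 w 0.0105 tq [0.76 0.42 0.02]
```

```bash

python3 -m crank '[0,0,0,-0.0004,-0.0023,0.0008,0]' >/dev/null && python3 chk.py &&
python3 -m crank '[0,0,0,-0.0004,-0.0023,0.0008,0]' >/dev/null && python3 chk.py &&
python3 -m crank '[0,0,0,-0.0004,-0.0023,0.0008,0]' >/dev/null && python3 chk.py &&
python3 -m crank '[0,0,0,-0.0004,-0.0023,0.0008,0]' >/dev/null && python3 chk.py &&
python3 -m crank '[0,0,0,-0.0004,-0.0023,0.0008,0]' >/dev/null && python3 chk.py &&
python3 -m crank '[0,0,0,-0.0004,-0.0023,0.0007,0]' >/dev/null && python3 chk.py &&
python3 -m crank '[0,0,0,-0.0004,-0.0024,0.0007,0]' >/dev/null && python3 chk.py &&
python3 -m crank '[0,0,0,-0.0004,-0.0024,0.0007,0]' >/dev/null && python3 chk.py
```

```text
t 9.65 ang 1.2527 r 0.2553  Ftan(up) -2.93 Frad 0.69 Fside -3.37 w 0.0103 tq [0.89 0.46 0.05]
t 9.75 ang 1.2624 r 0.2554  Ftan(up) -3.63 Frad 0.66 Fside -3.38 w 0.0105 tq [0.86 0.46 0.07]
t 9.85 ang 1.2720 r 0.2555  Ftan(up) -3.78 Frad 7.38 Fside -4.59 w 0.0109 tq [1.14 0.58 0.05]
t 9.95 ang 1.2823 r 0.2556  Ftan(up) -1.79 Frad 0.20 Fside -4.38 w 0.0106 tq [0.73 0.56 0.03]
t 10.05 ang 1.2915 r 0.2557  Ftan(up) -4.68 Frad 0.78 Fside -4.03 w 0.0104 tq [1.04 0.47 0.03]
t 10.15 ang 1.2993 r 0.2557  Ftan(up) -5.82 Frad 0.33 Fside -3.89 w 0.0103 tq [1.39 0.32 0.03]
t 10.25 ang 1.3077 r 0.2558  Ftan(up) -8.86 Frad 0.15 Fside -3.13 w 0.0105 tq [1.68 0.32 0.02]
```

```bash

for k in 1 2; do python3 -m crank '[0,0,0,0,0,0,0]' >/dev/null; python3 chk.py; done
python3 -m crank '[0,0,0,-0.0002,-0.0012,0.0003,0]' >/dev/null ; python3 chk.py; python3 -m crank '[0,0,0,0,0,0,0]' >/dev/null; python3 chk.py
python3 - <<'E'
from rig import *
import cv2
for n in("top","side"):
    cv2.imwrite(f"pics/{n}3.png",get_image(n)["frame"][:,:,::-1])
a=cv2.imread("pics/top3.png")[170:320,260:410];b=cv2.imread("pics/side3.png")[120:270,260:410]
cv2.imwrite("pics/t3.png",cv2.resize(cv2.hconcat([a,b]),(800,400),interpolation=cv2.INTER_CUBIC))
E
```

```text
t 10.35 ang 1.3079 r 0.2558  Ftan(up) -6.79 Frad 1.05 Fside -3.20 w 0.0110 tq [1.44 0.38 0.06]
t 10.45 ang 1.3075 r 0.2559  Ftan(up) -7.13 Frad 1.15 Fside -3.51 w 0.0104 tq [1.43 0.37 0.01]
t 10.55 ang 1.3108 r 0.2558  Ftan(up) -9.88 Frad 1.77 Fside -4.44 w 0.0102 tq [1.84 0.23 0.06]
t 10.65 ang 1.3109 r 0.2559  Ftan(up) -9.92 Frad 1.37 Fside -2.93 w 0.0106 tq [1.66 0.26 0.07]
```

View pics/t3.png

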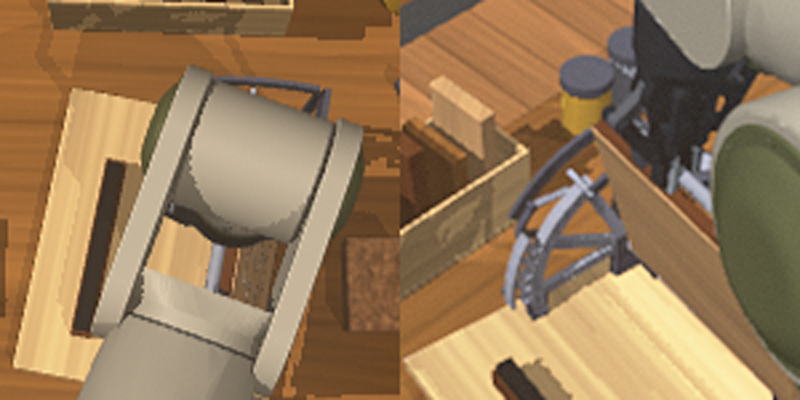

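Top view: wrist above the raised board. Side view: the board is nearly upright with the quadrant clear. The opposing force now rises about 2.5 N/mm, stays when held and reaches ~7 N over baseline. That is the buffer, so the pin has tripped. I'll recentre the arc from the recorded radii and lower the board.

```bash
sed -i 's/^s=observe()/H=H-.0032*u+np.array([0,0,.007]);s=observe()/' chk.py; sed -i '$d' chk.py; python3 chk.py; python3 - <<'E'
from rig import *
import numpy as np
p=np.array(observe()["position"]);print(p,"yaw from path",np.arctan2(.5845-p[0],.0956-p[1]))
for d,lo,hi in((-.03,1.29,.03),):
  for a in np.arange(lo,hi,d):
    dh=.25*(np.cos(a+d)-np.cos(a));print("%.2f: %.4f,%.4f,%.4f"%(a+d,dh*np.sin(.16),dh*np.cos(.16),.25*(np.sin(a+d)-np.sin(a))))
E
```

```text
t 10.75 ang 1.2914 r 0.2500  Ftan(up) -8.71 Frad 1.33 Fside -3.49 w 0.0102 tq [1.67 0.33 0.09]
[ 0.55794367 -0.06370883  0.30174503] yaw from path 0.16517837287257192
1.26: 0.0011,0.0071,-0.0022
1.23: 0.0011,0.0070,-0.0024
1.20: 0.0011,0.0069,-0.0026
1.17: 0.0011,0.0069,-0.0028
1.14: 0.0011,0.0068,-0.0030
1.11: 0.0011,0.0067,-0.0032
1.08: 0.0011,0.0066,-0.0034
1.05: 0.0010,0.0065,-0.0036
1.02: 0.0010,0.0064,-0.0038
0.99: 0.0010,0.0063,-0.0040
0.96: 0.0010,0.0061,-0.0042
0.93: 0.0010,0.0060,-0.0044
0.90: 0.0009,0.0059,-0.0046
0.87: 0.0009,0.0057,-0.0047
0.84: 0.0009,0.0056,-0.0049
0.81: 0.0009,0.0054,-0.0051
0.78: 0.0009,0.0053,-0.0053
0.75: 0.0008,0.0051,-0.0054
0.72: 0.0008,0.0050,-0.0056
0.69: 0.0008,0.0048,-0.0057
0.66: 0.0007,0.0046,-0.0059
0.63: 0.0007,0.0045,-0.0060
0.60: 0.0007,0.0043,-0.0061
0.57: 0.0007,0.0041,-0.0063
0.54: 0.0006,0.0039,-0.0064
0.51: 0.0006,0.0037,-0.0065
0.48: 0.0006,0.0035,-0.0066
0.45: 0.0005,0.0033,-0.0067
0.42: 0.0005,0.0031,-0.0068
0.39: 0.0005,0.0029,-0.0069
0.36: 0.0004,0.0027,-0.0070
0.33: 0.0004,0.0025,-0.0071
0.30: 0.0004,0.0023,-0.0071
0.27: 0.0003,0.0021,-0.0072
0.24: 0.0003,0.0019,-0.0073
0.21: 0.0003,0.0017,-0.0073
0.18: 0.0002,0.0014,-0.0074
0.15: 0.0002,0.0012,-0.0074
0.12: 0.0002,0.0010,-0.0074
0.09: 0.0001,0.0008,-0.0075
0.06: 0.0001,0.0006,-0.0075
0.03: 0.0001,0.0003,-0.0075
```

```bash

python3 -m crank '[0,0,0,0.0011,0.0071,-0.0022,0, 0,0,0,0.0011,0.0070,-0.0024,0, 0,0,0,0.0011,0.0069,-0.0026,0, 0,0,0,0.0011,0.0069,-0.0028,0, 0,0,0,0.0011,0.0068,-0.0030,0, 0,0,0,0,0,0,0]' >/dev/null; python3 chk.py
python3 -m crank '[0,0,0,0.0011,0.0067,-0.0032,0, 0,0,0,0.0011,0.0066,-0.0034,0, 0,0,0,0.0010,0.0065,-0.0036,0, 0,0,0,0.0010,0.0064,-0.0038,0, 0,0,0,0,0,0,0]' >/dev/null; python3 chk.py
```

```text
t 11.35 ang 1.1429 r 0.2499  Ftan(up) 0.24 Frad 4.38 Fside -3.74 w 0.0105 tq [ 0.3   0.53 -0.02]
t 11.85 ang 1.0232 r 0.2497  Ftan(up) -0.15 Frad 4.37 Fside -1.32 w 0.0106 tq [0.14 0.29 0.04]
```

```bash

python3 -m crank '[0,0,0,0.0010,0.0063,-0.0040,0, 0,0,0,0.0010,0.0061,-0.0042,0, 0,0,0,0.0010,0.0060,-0.0044,0, 0,0,0,0.0009,0.0059,-0.0046,0, 0,0,0,0,0,0,0]' >/dev/null; python3 chk.py
python3 -m crank '[0,0,0,0.0009,0.0057,-0.0047,0, 0,0,0,0.0009,0.0056,-0.0049,0, 0,0,0,0.0009,0.0054,-0.0051,0, 0,0,0,0.0009,0.0053,-0.0053,0, 0,0,0,0,0,0,0]' >/dev/null; python3 chk.py
```

```text
t 12.35 ang 0.8996 r 0.2495  Ftan(up) -1.83 Frad 3.75 Fside 1.54 w 0.0107 tq [ 0.33 -0.35  0.09]
t 12.85 ang 0.7790 r 0.2494  Ftan(up) -3.19 Frad 3.66 Fside 5.36 w 0.0106 tq [ 0.32 -0.87 -0.03]
```

```bash

python3 -m crank '[0,0,0,0.0013,0.0052,-0.0053,0, 0,0,0,0.0012,0.0051,-0.0054,0, 0,0,0,0.0008,0.0048,-0.0057,0, 0,0,0,0,0,0,0]' >/dev/null; python3 chk.py
python3 -m crank '[0,0,0,0.0009,0.0046,-0.0059,0, 0,0,0,0,0,0,0]' >/dev/null; python3 chk.py
python3 -m crank '[0,0,0,0.0008,0.0045,-0.0060,0, 0,0,0,0,0,0,0]' >/dev/null; python3 chk.py
```

```text
t 13.25 ang 0.6879 r 0.2495  Ftan(up) -3.39 Frad 1.03 Fside 1.57 w 0.0105 tq [ 0.13 -0.22  0.01]
t 13.45 ang 0.6595 r 0.2495  Ftan(up) -3.36 Frad 0.49 Fside -0.75 w 0.0106 tq [ 0.34  0.01 -0.03]
t 13.65 ang 0.6300 r 0.2495  Ftan(up) -2.21 Frad 1.76 Fside -2.65 w 0.0105 tq [0.19 0.36 0.02]
```

```bash

python3 -m crank '[0,0,0,0.0005,0.0043,-0.0061,0, 0,0,0,0.0005,0.0041,-0.0063,0, 0,0,0,0,0,0,0]' >/dev/null; python3 chk.py
python3 -m crank '[0,0,0,0.0006,0.0039,-0.0064,0, 0,0,0,0.0006,0.0037,-0.0065,0, 0,0,0,0.0006,0.0035,-0.0066,0, 0,0,0,0,0,0,0]' >/dev/null; python3 chk.py
python3 -m crank '[0,0,0,0.0005,0.0033,-0.0067,0, 0,0,0,0.0005,0.0031,-0.0068,0, 0,0,0,0.0005,0.0029,-0.0069,0, 0,0,0,0,0,0,0]' >/dev/null; python3 chk.py
```

```text
t 13.95 ang 0.5689 r 0.2496  Ftan(up) -3.31 Frad 2.09 Fside -1.45 w 0.0105 tq [ 0.44  0.06 -0.  ]
t 14.35 ang 0.4777 r 0.2498  Ftan(up) -3.55 Frad 4.72 Fside -1.39 w 0.0106 tq [0.66 0.08 0.06]
t 14.75 ang 0.3873 r 0.2501  Ftan(up) -3.04 Frad 6.77 Fside -1.09 w 0.0104 tq [1.   0.01 0.07]
```

```bash

python3 -m crank '[0,0,0,0.0005,0.0032,-0.0070,0, 0,0,0,0.0005,0.0030,-0.0071,0, 0,0,0,0.0004,0.0027,-0.0071,0, 0,0,0,0,0,0,0]' >/dev/null; python3 chk.py
python3 -m crank '[0,0,0,0.0003,0.0024,-0.0072,0, 0,0,0,0.0003,0.0022,-0.0073,0, 0,0,0,0.0003,0.0020,-0.0073,0, 0,0,0,0,0,0,0]' >/dev/null; python3 chk.py
python3 -m crank '[0,0,0,0.0002,0.0016,-0.0074,0, 0,0,0,0.0002,0.0014,-0.0074,0, 0,0,0,0,0,0,0]' >/dev/null; python3 chk.py
```

```text
t 15.15 ang 0.2962 r 0.2505  Ftan(up) -3.06 Frad 2.77 Fside 0.35 w 0.0109 tq [ 0.26 -0.13  0.02]
t 15.55 ang 0.2062 r 0.2511  Ftan(up) -2.97 Frad -1.88 Fside 1.74 w 0.0106 tq [-0.37 -0.37  0.04]
t 15.85 ang 0.1466 r 0.2516  Ftan(up) -3.17 Frad -2.23 Fside 3.62 w 0.0106 tq [-0.67 -0.47  0.05]
```

```bash

python3 -m crank '[0,0,0,0.0004,0.0008,-0.0074,0, 0,0,0,0.0004,0.0006,-0.0075,0, 0,0,0,0,0,0,0]' >/dev/null; python3 chk.py
python3 -m crank '[0,0,0,0.0001,0.0002,-0.006,0, 0,0,0,0.0001,0.0001,-0.004,0, 0,0,0,0,0,0,0]' >/dev/null; python3 chk.py
python3 -m crank '[0,0,0,0,0,-0.003,0, 0,0,0,0,0,0,0]' >/dev/null; python3 chk.py
```

```text
t 16.15 ang 0.0865 r 0.2519  Ftan(up) -3.13 Frad 2.18 Fside 2.42 w 0.0104 tq [-0.01 -0.32  0.04]
t 16.45 ang 0.0479 r 0.2520  Ftan(up) -2.83 Frad 6.13 Fside 0.93 w 0.0102 tq [ 0.63 -0.3   0.02]
t 16.65 ang 0.0371 r 0.2521  Ftan(up) -1.95 Frad 7.30 Fside 0.64 w 0.0102 tq [ 0.7  -0.26  0.1 ]
```

```bash

for k in 1 2 3; do :; done
python3 -m crank '[0,0,0,0,0.0005,-0.003,0, 0,0,0,0,0,0,0]' >/dev/null; python3 chk.py
python3 -m crank '[0,0,0,0,0.0005,-0.002,0, 0,0,0,0,0,0,0]' >/dev/null; python3 chk.py
python3 -m crank '[0,0,0,0,0,-0.002,0, 0,0,0,0,0,0,0]' >/dev/null; python3 chk.py
```

```text
t 16.85 ang 0.0250 r 0.2521  Ftan(up) -3.02 Frad 5.76 Fside 0.81 w 0.0105 tq [ 0.74 -0.31  0.04]
t 17.05 ang 0.0177 r 0.2522  Ftan(up) -2.46 Frad 4.09 Fside 0.98 w 0.0104 tq [ 0.6  -0.27  0.02]
t 17.25 ang 0.0103 r 0.2522  Ftan(up) -2.08 Frad 6.31 Fside 0.38 w 0.0107 tq [ 0.65 -0.24  0.01]
```

```bash

python3 -m crank '[0,0,0,0,0,-0.002,0, 0,0,0,0,0,0,0]' >/dev/null; python3 chk.py
python3 -m crank '[0,0,0,0,0.0005,-0.002,0, 0,0,0,0,0,0,0]' >/dev/null; python3 chk.py
python3 -m crank '[0,0,0,0,0,-0.0015,0, 0,0,0,0,0,0,0]' >/dev/null; python3 chk.py
```

```text
t 17.45 ang 0.0027 r 0.2523  Ftan(up) -1.55 Frad 5.17 Fside 0.04 w 0.0104 tq [ 0.68 -0.17 -0.01]
t 17.65 ang -0.0055 r 0.2523  Ftan(up) -1.21 Frad 3.36 Fside 1.61 w 0.0105 tq [ 0.29 -0.15 -0.03]
t 17.85 ang -0.0111 r 0.2523  Ftan(up) -2.37 Frad 4.43 Fside 0.38 w 0.0107 tq [ 0.28 -0.14  0.04]
```

```bash

python3 -m crank '[0,0,0,0,0,-0.0015,0, 0,0,0,0,0,0,0]' | sed -n 2p; python3 chk.py
python3 -m crank '[0,0,0,0,0,-0.0015,0, 0,0,0,0,0,0,0]' >/dev/null; python3 chk.py
python3 -m crank '[0,0,0,0,0,-0.0015,0, 0,0,0,0,0,0,0]' >/dev/null; python3 chk.py
python3 -m crank '[0,0,0,0,0,-0.001,0, 0,0,0,0,0,0,0]' >/dev/null; python3 chk.py
```

```text
position: [0.5881, 0.1173, 0.0571]
t 18.05 ang -0.0175 r 0.2524  Ftan(up) -1.88 Frad 4.78 Fside 0.02 w 0.0107 tq [ 0.51 -0.25  0.05]
t 18.25 ang -0.0230 r 0.2524  Ftan(up) -1.01 Frad 4.80 Fside 0.56 w 0.0107 tq [ 0.58 -0.19  0.06]
t 18.45 ang -0.0280 r 0.2525  Ftan(up) 1.66 Frad 4.31 Fside -0.61 w 0.0107 tq [ 0.59 -0.    0.03]
t 18.65 ang -0.0310 r 0.2525  Ftan(up) 2.63 Frad 4.41 Fside -1.61 w 0.0105 tq [0.65 0.1  0.08]
```

Strip contact came at TCP z ≈ 0.055, bar level with the hinge, as expected for flat. True angle is therefore about the readout + 0.025. Press slightly more, then raise.

```bash

python3 -m crank '[0,0,0,0,0.0005,-0.0012,0, 0,0,0,0,0,0,0, 0,0,0,0,0,0,0]' >/dev/null; python3 chk.py
python3 - <<'E'
from rig import *
import cv2
cv2.imwrite("pics/w4.png",cv2.hconcat([get_image("wrist")["frame"][0:360,240:640,::-1],get_image("side")["frame"][100:460,150:550,::-1]]))
E
python3 -m crank '[0,0,0,0,0,0.005,0, 0,0,0,0,-0.0002,0.0075,0, 0,0,0,-0.0001,-0.0003,0.0075,0, 0,0,0,-0.0001,-0.0006,0.0075,0, 0,0,0,-0.0001,-0.0008,0.0075,0, 0,0,0,0,0,0,0]' >/dev/null; python3 chk.py
```

```text
t 18.95 ang -0.0352 r 0.2526  Ftan(up) 6.18 Frad 2.41 Fside -2.50 w 0.0110 tq [0.06 0.29 0.06]
t 19.65 ang 0.1036 r 0.2518  Ftan(up) -3.07 Frad -0.11 Fside 0.91 w 0.0107 tq [ 0.19 -0.19  0.06]
```

View pics/w4.png

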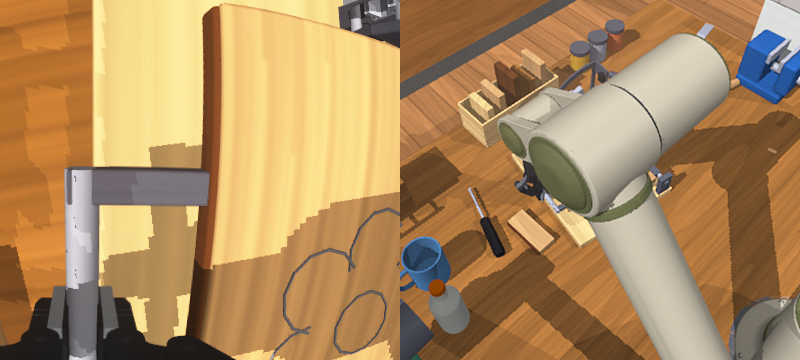

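The wrist view showed the board flat on the base, with the bar (85,230) still held. Now raise through notches 1 and 2 to a true angle of ≈0.335, short of 0.43.

```bash

python3 -m crank '[0,0,0,-0.0002,-0.0010,0.0074,0, 0,0,0,-0.0002,-0.0012,0.0074,0, 0,0,0,-0.0002,-0.0014,0.0074,0, 0,0,0,0,0,0,0]' >/dev/null; python3 chk.py
python3 -m crank '[0,0,0,-0.0003,-0.0017,0.0073,0, 0,0,0,-0.0003,-0.0019,0.0073,0, 0,0,0,-0.0003,-0.0021,0.0072,0, 0,0,0,0,0,0,0]' >/dev/null; python3 chk.py
python3 -m crank '[0,0,0,-0.0004,-0.0020,0.006,0, 0,0,0,0,0,0,0]' >/dev/null; python3 chk.py
```

```text
t 20.05 ang 0.1939 r 0.2515  Ftan(up) -3.62 Frad -3.77 Fside 0.49 w 0.0105 tq [-0.36 -0.15  0.09]
t 20.45 ang 0.2860 r 0.2511  Ftan(up) -2.82 Frad -4.01 Fside -0.14 w 0.0108 tq [-0.52 -0.01  0.08]
t 20.65 ang 0.3078 r 0.2510  Ftan(up) -3.63 Frad -4.58 Fside 0.81 w 0.0106 tq [-0.35 -0.14  0.04]
```

```bash

python3 -m crank '[0,0,0,0.0002,0.0015,-0.005,0, 0,0,0,0,0,0,0]' >/dev/null; python3 chk.py
python3 -m crank '[0,0,0,0.0001,0.0005,-0.0015,0, 0,0,0,0,0,0,0]' >/dev/null; python3 chk.py
python3 -m crank '[0,0,0,0.0001,0.0005,-0.0015,0, 0,0,0,0,0,0,0]' >/dev/null; python3 chk.py
python3 -m crank '[0,0,0,0.0001,0.0005,-0.0015,0, 0,0,0,0,0,0,0]' >/dev/null; python3 chk.py
```

```text
t 20.85 ang 0.2830 r 0.2511  Ftan(up) -3.26 Frad -3.65 Fside 2.66 w 0.0104 tq [-0.34 -0.29  0.01]
t 21.05 ang 0.2785 r 0.2511  Ftan(up) -2.70 Frad -3.54 Fside 2.39 w 0.0105 tq [-0.46 -0.14  0.04]
t 21.25 ang 0.2741 r 0.2512  Ftan(up) 1.55 Frad -3.95 Fside -0.35 w 0.0105 tq [-0.62  0.17 -0.04]
t 21.45 ang 0.2699 r 0.2512  Ftan(up) 6.66 Frad -5.04 Fside -2.37 w 0.0107 tq [-0.87  0.52  0.05]
```

Caught at a readout of 0.274, i.e. a true angle of ≈0.30: the force switches to a stiff upward push. Ease off, release and withdraw.

```bash

python3 -m crank '[0,0,0,0,-0.0008,0.0010,0, 0,0,0,0,0,0,0]' >/dev/null; python3 chk.py
python3 -m crank '[0,0,0,0,0,0,12, 0,0,0,0,0,0,20, 0,0,0,0,0,0,30, 0,0,0,0,0,0,42, 0,0,0,0,0,0,42, 0,0,0,0,0,0,42]'|grep -v rot
python3 -m crank '[0,0,0,0,0,0.005,42, 0,0,0,0,0,0.01,42, 0,0,0,0,0,0.02,42, 0,0,0,0,0,0.03,42, 0,0,0,0,0,0.03,42, 0,0,0,0,0,0.03,42, 0,0,0,0,0,0.03,42, 0,0,0,0,0,0.02,42, 0,0,0,0,0,0,42, 0,0,0,0,0,0,42]' |grep -v rot
python3 - <<'E'
from rig import *
import cv2,pickle
i=get_image("wrist");pickle.dump(i,open("w5.pkl","wb"));cv2.imwrite("pics/w5.png",i["frame"][:,:,::-1])
E
```

```text
t 21.65 ang 0.2730 r 0.2511  Ftan(up) 3.64 Frad -1.62 Fside -1.10 w 0.0104 tq [-0.28  0.42 -0.  ]
time_s: 22.25
position: [0.5865, 0.1067, 0.1285]
ft_force: [1.1, 0.3, -0.1]
grip_width: 0.0358
time_s: 23.25
position: [0.5862, 0.1067, 0.3037]
ft_force: [-0.0, -0.0, -0.3]
grip_width: 0.0359
```

View pics/w5.png

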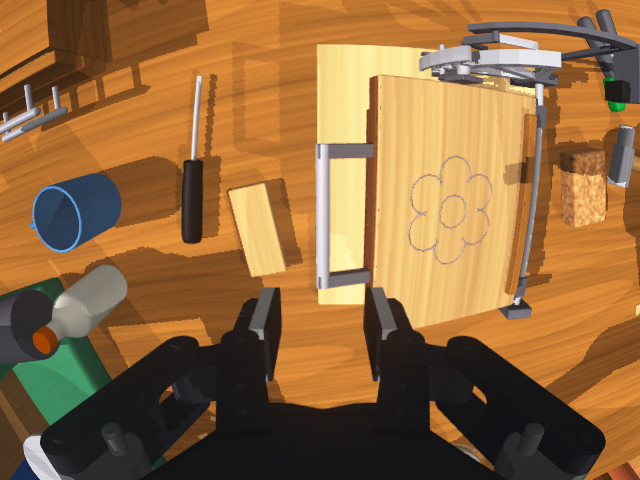

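The board stays up, let go, with the bar from (322,145) to (322,288) and the bystanders unmoved. One numeric check of the angle from those pixels.

```bash
python3 - <<'E'
from h import *
i=pickle.load(open("w5.pkl","rb"));j=pickle.load(open("w1.pkl","rb"))
for p in([.5641,-.0232,-.1636],[.5598,-.0195,-.1744]):
  print("start .43",fish(j,st(p,[bar(.43,.065),bar(.43,-.059)])).round().tolist(),"seen 317,151 318,314")
  for a in(0,.17,.30,.43):print(a,fish(i,st(p,[bar(a,.065),bar(a,-.059)])).round().tolist())
E
```

```text
start .43 [[322.0, 144.0], [322.0, 311.0]] seen 317,151 318,314
0 [[314.0, 137.0], [315.0, 255.0]]
0.17 [[317.0, 138.0], [318.0, 270.0]]
0.3 [[326.0, 139.0], [327.0, 284.0]]
0.43 [[343.0, 140.0], [342.0, 299.0]]
start .43 [[319.0, 150.0], [317.0, 315.0]] seen 317,151 318,314
0 [[312.0, 140.0], [312.0, 258.0]]
0.17 [[315.0, 142.0], [315.0, 274.0]]
0.3 [[323.0, 143.0], [323.0, 287.0]]
0.43 [[340.0, 145.0], [337.0, 303.0]]
```

The pixels match 0.30 rad (predicted 323,143 and 323,287). Handing in.

```bash
python3 -c "
from rig import *
print(close_job())"
```

```text
the job is handed in; nothing more can be done
None
```

The board now rests in the second notch from the bottom (0.30 rad), let go of, with the gripper about 17 cm above the bar. The job took about 23 s of the 72 s.

- **Trip:** I lifted the board by the pull bar to about 1.29–1.31 rad. I took it as tripped when the force rose steadily at about 2.5 N/mm and held, about 7 N over baseline, as the end buffer would. Lowering then passed the top notch without catching.
- **Reset:** I lowered the board, still held, until it lay on the rest strip. The bar pressed down with about 6 N (about 9 N counting the board's own weight), under the 18 N limit.
- **Second notch:** I raised it past the first two notches to about 0.335 rad, then eased it down until the pawl caught and took the load.

**Last checks:**
- The final wrist picture puts the bar ends at (322,145) and (322,288). The prediction for 0.30 rad was (323,143) and (323,287); 0.17 and 0.43 rad did not fit.
- The wrist force was near zero after withdrawal.
- The bystanders in the final wrist view had not visibly moved; I did not measure their positions.

**What disagreed:**
- My angle readout was about 0.03 rad low near flat, because my hinge estimate was slightly off. I corrected for it from the strip contact.
- The sideways force on the bar briefly reached about 16 N during the lift and was corrected.
- I did not see the pawl itself trip or reset; both are inferred from force and motion.

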